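# Load the sample tray and hold the bench scale's recessed calibration button

## Robot

A 6-joint arm with a two-finger parallel gripper is mounted at the origin on a cart in front of the work surface, level with it; the furniture and walls round the work are solid. World frame = base frame: x ahead of the robot, y to its left, z up, the work surface at z = 0. Lengths are in mm, angles in degrees, forces in N, time in s.
With the tool pointing down it reaches from about 350 to 850 mm from the base axis. Payload 8.1 kg.
Tool frame: the origin (TCP) lies midway between the tips of the shut fingers; the grasp point (between the pads) lies 19 mm behind it; z points along the fingers, y is the line along which they close (so a half turn about z gives the same grasp; the last joint's range is limited). The gripper opens to 85 mm and grips with 20 to 120 N. Pads are 22 mm wide; open, the fingers measure 114 mm over their backs; the gripper's body (76 mm by 85 mm) begins 54 mm behind the grasp point. The pads swing forward as they close: fully open they stand 13 mm farther back than shut.
Start: joints at [-79.951, 7.471, 85.268, -0, 87.261, -4.893], TCP at [154.732, -579.71, 231.292] pointing down, gripper open.
Joint ranges: [-169.43, 169.43], [-51.17, 129.36], [1.28, 143.12], [-76.62, 256.62], [0, 156.53], [-152.29, 152.29]. Speed limits (degrees/s): [136.94, 136.94, 159.86, 180, 180, 180].

## Interface

Orientations are given as [roll, pitch, yaw] about the fixed x, y, z axes, in that order (R = Rz(yaw) Ry(pitch) Rx(roll)).
In Python, from bench import sense, snapshot, order, finder gives the robot as it stands.
- The arm moves only by the tool send_rows, never from a script. Its argument "steps" is a list of rows, each a list of 2 entries, a list of its own where there are three numbers: the shift along the world's x, y, z in units of 30 mm (1.0 is 30 mm), then the turn, a rotation vector about the world's x, y, z in rad. In form: [[[dx, dy, dz], [wx, wy, wz]], ...]. A call has 1 to 10 rows; each row is the pose to reach, as a shift and turn from the pose commanded when the call began; what a row does not reach only later rows make up. A row lasts 1/8 s, in which the tool goes at most 62.5 mm and 10.7 degrees, less where a joint would pass 70% of its speed; a pose out of reach is approached as far as the arm can. A call with a gripper value outside its range is refused whole. "fingers" is the closure, from 0 (fully open) to 1 (shut), set as the call begins (left out, the last holds). The fingers move at their own pace and stop on an object; "squeeze" is the grip in N (left out, the last holds). Time passes only in rows, so rows that repeat a pose let the fingers close. It gives the time, the measured TCP pose, the force, the opening and the grip force at its end, in the units of the state.
- sense(): the state, without advancing time (a new reading comes with each control period).
- snapshot(name): name is "scene" or "top"; returns a dict with "img" (420x560x3 uint8, red, green, blue), "K" (3x3 intrinsics, pixels), "pose" (4x4, takes a point from camera to world coordinates). Camera axes: x right, y up, looking along -z (the intrinsics and any distortion apply to the point x, -y, -z); pixel columns grow to the right and rows downward; lengths in mm; the calibration is good to about 2 mm. A picture is of the moment at which its call begins. There is no depth.
- order.hand_in(): hands the job in; it is judged then, once.
Trained networks look in the newest picture that a camera, given by its name, has taken for a name from the list of things; names that differ only in an ending like _2 or _b are one class to them, and where a whole thing is asked for, a point or a joint stands for the part that bears it (a point fixed in the world has none). Each returns a list of dicts, best first, with "confidence" (0 to 1); they miss things now and then, are a little off and sometimes report something else, mostly with a low value. They report only what shows in the picture. A call takes as long as a camera call. They do not tell look-alikes from the thing itself.
- finder.find_in(label, camera): "box" ([left, top, width, height] as shares, 0 to 1, of the picture: columns of its width, rows of its height, round what is visible of it).
- finder.trace(label, camera): "mask" (420x560 bool, what is visible of it) and "box" ([left, top, width, height] as shares, 0 to 1, of the picture: columns of its width, rows of its height, round what is visible of it).
- finder.pinpoint(label, camera): "at" ([column, row] as shares, 0 to 1, of the picture: columns of its width, rows of its height: a listed point, or the origin of a listed thing).
The state is a dict: "time": time; "joint_pos": joint angles; "qd": joint speeds; "joint_efforts": joint torques, N m; "tool_pos": TCP position; "tcp_rot": TCP orientation; "ft_force": force on the tool from outside, world axes, zero at the start; "wrist_torque": the same for the moment, N m; "finger_gap": finger opening in mm; "grip_force": force on a finger pad.
Only numpy, scipy, OpenCV 4.12 (cv2) and the standard library are available. Lean on these libraries where they do the work, as an engineer would, in place of code of your own. Each camera call takes 0.05 s, during which the arm holds its last target. There are 200 camera calls.

## Task

Calibrate the bench scale with its reference parts: put the 9 V block battery, the white screw-terminal strip and the black film can, one after another, into the wooden tray that stands on the scale. Then draw the pin tool out of its stand, reach its pin down through the round hole in the scale's front panel and press the recessed button right down, and finish like that: still gripping the tool and holding the button down. The tray stays on the scale's plate, and the USB stick, the card case and the vial stay where they are.

Things in the scene. Friction and masses are not known exactly. Their poses are not given: they have to be found in the camera images.
- scale: Grey bench scale, 240 (x) x 190 (y) x 45 mm high, fixed to the desk, level, its yaw between -0.2 and 0.2 rad. Origin: centre of its underside; x points to its rear, z up. The front strip (own x -120 to -40 mm) is the panel, its top 45 mm above the desk, with a flat display and flat keys that do nothing and one round hole. The rear part carries a steel weighing plate with its top 52 mm above the desk, and on it the wooden tray.
- plate_centre (a point): Centre of the top of the scale's weighing plate (156 x 180 mm), at [41, 0, 52] mm in the scale's frame. Axes as the scale's.
- hole_mouth (a point): Centre of the mouth of the round hole in the front panel, level with the panel's top, at [-80, -55, 45] mm in the scale's frame (front strip, robot's right). The vertical hole is 14 mm in diameter, with a thin steel trim ring, and ends at the recessed button. Axes as the scale's.
- button_top (a point): Centre of the top face of the recessed round button (12 mm in diameter) inside the hole: 22 mm below the hole's mouth when up. Moves down with the button.
- cal_button (a joint): Travel of the recessed button in m: 0 up, 0.006 fully down. A spring pushes it back up: about 1.2 N to start, 4.8 N fully down.
- tray: Shallow pine tray, 150 (x) x 170 (y) x 34 mm, walls 10 mm, floor 5 mm thick (inside 130 x 150 mm, 29 mm deep), 0.21 kg, loose on the scale's plate, its axes parallel to the scale's. Origin: centre of its underside; x to the scale's rear, z up. Rim 86 mm above the desk.
- battery: 9 V block battery lying on its narrow side, 18 (x) x 51 (y) x 26 mm, 46 g. Origin: centre of its underside; y is its long axis (its terminals at +y end), z up. The solid block reaches from y -21 to +25 mm. Grip it across x.
- terminal_strip: White strip of screw terminals, 17 (x) x 60 (y) x 14 mm, 20 g. Origin: centre of its underside; y is its long axis, z up. Grip it across x.
- film_can: Black film can with a grey lid, standing, 34 mm in diameter (body 32 mm, lid the top 8 mm), 53 mm high, about 12 g. Origin: centre of its underside, z up.
- stand: Aluminium block 60 x 60 x 60 mm on a thin rubber foot, fixed to the desk, with a vertical 9 mm bore in the centre of its top in which the pin tool stands. Origin: centre of its underside, z up.
- pin_tool: Pin tool, 45 g, standing upright in the stand: a round steel pin 6 mm in diameter and 50 mm long points down, above it a steel collar 22 mm in diameter and 6 mm thick, above that a black square handle 16 x 16 mm, 62 mm tall. Origin: centre of the collar's underside (60 mm above the desk while in the stand; handle from 6 to 68 mm above the origin); z points up along the handle, x and y are square to the handle's faces.
- pin_tip (a point): Tip of the pin, 50 mm below the pin tool's origin.
- usb_stick: USB stick, 18 x 56 x 8 mm, lying on the desk near its front edge; to be left alone. Origin: centre of its underside.
- card_case: Flat plastic card case, 39 x 45 x 9 mm, lying on the desk near its front edge; to be left alone. Origin: centre of its underside.
- vial: Glass specimen vial with a white cap, 22 mm in diameter, 56 mm high, standing on the desk behind the stand; to be left alone. Origin: centre of its underside.
Not all that is in view belongs to the job. Leave any green look-alike of the terminal_strip alone. What is shaped like the film_can but turquoise is not meant.

How it is judged (in metres and radians):
On the way:
1. the battery, the terminal strip and the film can lie in the wooden tray on the scale, let go and at rest (x of battery in the frame of tray between -0.062 and 0.062 m and y of battery in the frame of tray between -0.072 and 0.072 m and z of battery in the frame of tray between 0 and 0.04 m and linear speed of each of battery, terminal_strip, film_can below 0.03 m/s and contact force between each of battery, terminal_strip, film_can and the fingers below 0.3 N and x of terminal_strip in the frame of tray between -0.062 and 0.062 m and y of terminal_strip in the frame of tray between -0.072 and 0.072 m and z of terminal_strip in the frame of tray between 0 and 0.04 m and x of film_can in the frame of tray between -0.062 and 0.062 m and y of film_can in the frame of tray between -0.072 and 0.072 m and z of film_can in the frame of tray between 0 and 0.04 m and horizontal distance between tray and plate_centre below 0.025 m and z of tray in the frame of scale below 0.06 m and angle between tray's own z axis and vertical below 0.1 rad), for 0.2 s.
At the end, for the whole second after the job is handed in: The three parts rest in the tray, untouched by the fingers; the tray is level on the plate, within 25 mm of its centre; the pin is 20 mm or more down the hole, its tip on the button, which is at least 4 of its 6 mm down; the tool presses with over 1.5 N and the fingers grip it with over 2 N (all of step 1 and value of joint cal_button above 0.004 m and distance between pin_tip and button_top below 0.007 m and z of pin_tip in the frame of hole_mouth below -0.02 m and contact force between pin_tool and scale above 1.5 N and contact force between the fingers and pin_tool above 2 N); the arm keeps its last pose, push and grip.
It fails at once if the USB stick is moved more than 30 mm (distance of usb_stick from where it was at the start of the episode above 0.03 m).
It fails at once if the card case is moved more than 30 mm (distance of card_case from where it was at the start of the episode above 0.03 m).
It fails at once if the vial is moved more than 30 mm (distance of vial from where it was at the start of the episode above 0.03 m).
It also fails if it takes over 72 s, if anything falls off the work surface, if the arm or the gripper's body presses on something with over 40 N, if the wrist force passes 120 N, or if a joint passes its speed limit or range.

## Working session

There is one attempt and no reset: what is moved stays moved. The work goes in short steps, Python scripts to look and compute and a tool call to move; the robot and the scene stay as the last step left them, time stands still between calls to the robot, and variables do not carry over. Pictures are saved under pics/ and viewed, at most 10 in all, crops included, and the job is handed in when it is done.

Besides the shell and the picture viewer there is one more tool, called as name(argument=value, ...), one argument or row to a line, values as JSON. send_rows: Moves the arm, as the interface text tells. Its arguments: {"type":"object","properties":{"steps":{"type":"array"},"fingers":{"type":"number"},"squeeze":{"type":"number"}},"required":["steps"]}

```bash
mkdir -p pics; ls; cat > h.py <<'E'
import numpy as np, cv2
from bench import sense, snapshot, order, finder
def snap(c,name=None):
    s=snapshot(c)
    if name: cv2.imwrite(f'pics/{name}.png',cv2.cvtColor(s['img'],cv2.COLOR_RGB2BGR))
    return s
def ground(s,px,z):
    K=np.array(s['K']);T=np.array(s['pose'])
    d=np.linalg.inv(K)@np.array([px[0],px[1],1.]); d=T[:3,:3]@np.array([d[0],-d[1],-d[2]])
    o=T[:3,3]; return o+d*(z-o[2])/d[2]
def proj(s,P):
    K=np.array(s['K']);T=np.array(s['pose'])
    p=T[:3,:3].T@(np.array(P,float)-T[:3,3]); q=K@np.array([p[0],-p[1],-p[2]]); return q[:2]/q[2]
E
python3 - <<'E'
from h import *
for c in ['scene','top']:
    s=snap(c,c); print(c,np.round(s['K'],1).tolist(),np.round(s['pose'],2).tolist(),[k for k in s])
    for l in ['battery','terminal_strip','film_can','pin_tool','stand','tray','hole_mouth','plate_centre','usb_stick','card_case','vial']:
        r=finder.pinpoint(l,c); print(l,[(np.round(np.array(x['at'])*[560,420],1).tolist(),round(x['confidence'],2)) for x in r[:3]])
a=cv2.imread('pics/scene.png');b=cv2.imread('pics/top.png')
print(sense())
E
```

```text
pics
scene [[457.2, 0.0, 279.4], [0.0, 457.2, 208.4], [0.0, 0.0, 1.0]] [[-0.51, 0.54, -0.67, -155.91], [-0.86, -0.33, 0.39, 415.55], [-0.0, 0.77, 0.63, 733.92], [0.0, 0.0, 0.0, 1.0]] ['img', 'K', 'pose']
battery []
terminal_strip [([345.9, 177.9], 0.66), ([316.0, 170.3], 0.44)]
film_can [([354.9, 202.8], 0.78)]
pin_tool [([162.5, 268.4], 0.64)]
stand [([167.2, 285.8], 0.67)]
tray [([240.3, 196.8], 0.68)]
hole_mouth [([289.1, 218.5], 0.69)]
plate_centre []
usb_stick [([268.6, 301.0], 0.58)]
card_case [([339.0, 267.8], 0.89)]
vial [([156.7, 236.5], 0.47)]
top [[458.0, 0.0, 284.2], [0.0, 458.0, 206.8], [0.0, 0.0, 1.0]] [[-0.01, 1.0, -0.08, 443.67], [-1.0, -0.01, -0.01, 13.03], [-0.01, 0.08, 1.0, 1010.51], [0.0, 0.0, 0.0, 1.0]] ['img', 'K', 'pose']
battery [([432.9, 253.6], 0.64), ([156.9, 212.3], 0.25)]
terminal_strip [([385.5, 125.6], 0.73), ([413.4, 149.7], 0.57)]
film_can [([393.7, 197.5], 0.76), ([421.0, 198.9], 0.65), ([152.1, 212.0], 0.54)]
pin_tool [([154.1, 210.7], 0.43)]
stand [([317.8, 271.2], 0.61)]
tray [([275.8, 149.4], 0.81)]
hole_mouth [([305.4, 203.1], 0.85)]
plate_centre []
usb_stick [([235.5, 280.0], 0.61), ([153.9, 209.6], 0.37)]
card_case [([316.1, 272.4], 0.82)]
vial [([175.7, 140.2], 0.54)]
{'time': 1.2, 'joint_pos': array([-7.99524833e+01,  7.47229590e+00,  8.52697540e+01,  8.56331819e-04,
        8.72597941e+01, -4.89322118e+00]), 'qd': array([-0.02367706, -0.0453648 ,  0.02277164,  0.08667646,  0.02773127,
        0.02488335]), 'joint_efforts': array([-1.60107469e-03, -5.69324040e+01, -5.00869989e+01, -4.54719802e-04,
        1.54975780e-03, -7.36168204e-06]), 'tool_pos': array([ 154.71660515, -579.7060985 ,  231.26168331]), 'tcp_rot': array([-1.79998236e+02, -1.00953057e-03,  1.49406970e+01]), 'ft_force': array([-0.60677499,  0.48622196,  0.08090806]), 'wrist_torque': array([-0.01212607,  0.06926643,  0.00924597]), 'grip_force': 0.0, 'finger_gap': 85.69949185125527}
```

View pics/top.png

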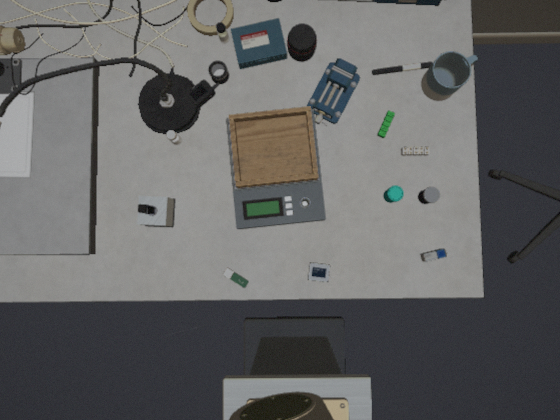

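View pics/scene.png

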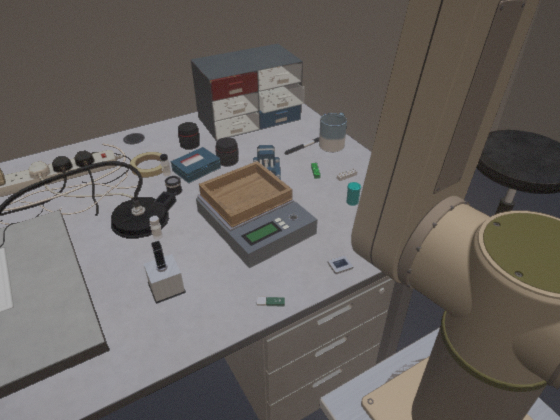

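The top view shows two strips: green at (386,125), which is the look-alike, and white at (415,151), which is meant. There are two cans: turquoise at (395,193), the look-alike, and black with a grey lid at (430,195), which is meant. The battery is at (434,255), the stand and tool at (155,211), the vial at (174,137), the USB stick at (236,279), the card case at (319,272) and the hole at about (305,203). Next I'll make the confirming crop and measure.

```bash
python3 - <<'E'
from h import *
s=snap('top'); im=cv2.cvtColor(s['img'],cv2.COLOR_RGB2BGR)
a=cv2.resize(im[100:280,370:460],None,fx=3.3,fy=3.3,interpolation=cv2.INTER_CUBIC)
b=cv2.resize(im[180:240,125:185],(396,396),interpolation=cv2.INTER_CUBIC)
out=np.zeros((594,297+396,3),np.uint8); out[:,:297]=a; out[:396,297:]=b
cv2.imwrite('pics/crop.png',out)
for l,z in [('battery',26),('terminal_strip',14),('film_can',53),('tray',86),('scale',45),('stand',60),('pin_tool',128),('usb_stick',8),('card_case',9),('vial',56)]:
  for r in finder.trace(l,'top')[:3]:
    m=r['mask'].astype(np.uint8); ys,xs=np.nonzero(m)
    c,wh,ang=cv2.minAreaRect(np.stack([xs,ys],1).astype(np.float32))
    box=cv2.boxPoints((c,wh,ang)); W=np.array([ground(s,p,z)[:2] for p in box])
    e1,e2=W[1]-W[0],W[2]-W[1]; e=e1 if np.linalg.norm(e1)>np.linalg.norm(e2) else e2
    print(l,round(r['confidence'],2),np.round(c),'n',m.sum(),'W',np.round(W.mean(0),1),'size',round(np.linalg.norm(e1)),round(np.linalg.norm(e2)),'longdir',round(np.degrees(np.arctan2(e[1],e[0])),1))
for l,z in [('hole_mouth',45),('tray',52)]:
  for c in ['top']:
    r=finder.pinpoint(l,c); print(l,[np.round(ground(s,np.array(x['at'])*[560,420],z),1).tolist() for x in r[:2]])
E
```

```text
battery 0.51 [433. 254.] n 220 W [ 414.3 -293.4] size 55 19 longdir -76.7
terminal_strip 0.71 [416. 151.] n 225 W [ 639.9 -266.2] size 18 64 longdir -90.8
terminal_strip 0.54 [386. 124.] n 245 W [ 702.2 -203.3] size 64 20 longdir -23.7
film_can 0.58 [393. 194.] n 237 W [ 542.5 -206. ] size 42 29 longdir -64.1
film_can 0.5 [428. 195.] n 298 W [ 538.7 -279.3] size 44 34 longdir -90.7
tray 0.58 [273. 147.] n 6088 W [639.3  43.8] size 171 154 longdir -84.9
scale 0.64 [276. 169.] n 4083 W [599.2  40.7] size 195 240 longdir -175.7
scale 0.6 [147. 209.] n 138 W [516.1 314.2] size 18 39 longdir -97.8
stand 0.76 [156. 211.] n 892 W [511.4 290.6] size 76 63 longdir -90.7
stand 0.31 [147. 209.] n 163 W [516.2 309.4] size 20 40 longdir -101.9
pin_tool 0.61 [147. 209.] n 162 W [510.5 287.5] size 18 38 longdir -97.0
usb_stick 0.79 [236. 277.] n 192 W [369.  130.9] size 17 54 longdir -121.8
card_case 0.65 [319. 272.] n 346 W [379.3 -49.8] size 37 44 longdir -98.2
vial 0.44 [175. 137.] n 136 W [668.5 254. ] size 19 35 longdir -135.6
hole_mouth [[412.4, -283.0, 45.0], [533.0, -23.9, 45.0]]
tray [[640.5, 39.0, 52.0]]
```

View pics/crop.png

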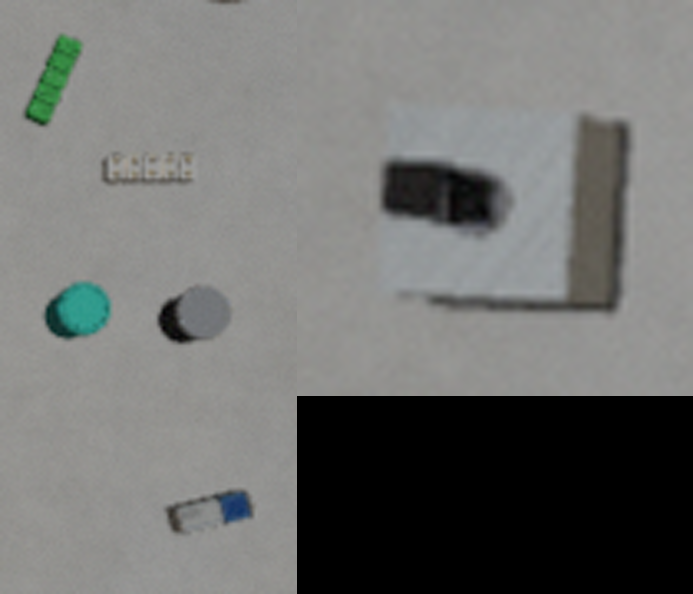

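The crop confirms it: the white strip is at crop (150,168), the black can's grey lid at (203,311) and the battery at (213,510), with the turquoise can and green strip clearly separate. I'll refine these positions.

```bash
python3 - <<'E'
from h import *
s=snap('top')
for n,p,z in [('lid',(431.5,194.2),53),('batt',(434.5,254.5),26),('strip',(415.5,150.9),14),('stand',(152.7,210.5),60),('handle',(142.6,208.5),128)]: print(n,np.round(ground(s,p,z),1))
t=[r for r in finder.trace('scale','top')][0]['mask'].astype(np.uint8)|finder.trace('tray','top')[0]['mask'].astype(np.uint8)
ys,xs=np.nonzero(t);print(xs.min(),xs.max(),ys.min(),ys.max())
# ring
im=cv2.cvtColor(s['img'],cv2.COLOR_RGB2BGR)
c=cv2.resize(im[90:240,215:335],None,fx=4,fy=4,interpolation=cv2.INTER_CUBIC); cv2.imwrite('pics/scale.png',c[:600])
s2=snap('scene'); im=cv2.cvtColor(s2['img'],cv2.COLOR_RGB2BGR)
d=cv2.resize(im[230:310,125:205],(320,320),interpolation=cv2.INTER_CUBIC)
o=np.zeros((600,800,3),np.uint8);o[:,:480]=c;o[:320,480:]=d;cv2.imwrite('pics/scale.png',o)
E
```

```text
lid [ 540.3 -285.7   53. ]
batt [ 413.8 -295.9   26. ]
strip [ 640.2 -266.2   14. ]
stand [512.5 297.5  60. ]
handle [511.7 296.8 128. ]
228 325 106 228
```

View pics/scale.png

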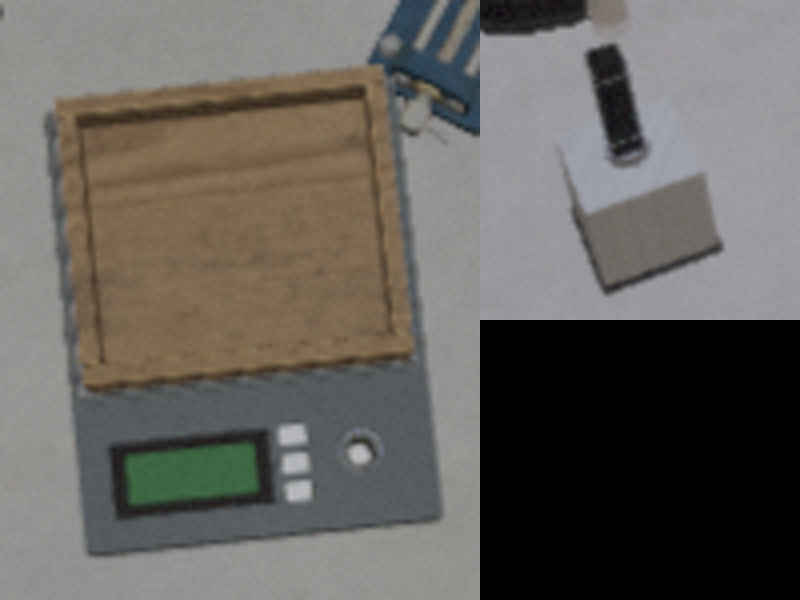

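The crop shows the ring centre at picture (305,202.8) and the tray rim corners at crop (57,100), (383,67), (410,355) and (88,388). The scale's front corners are at (88,553) and (440,520). The tray is empty, and the tool stands in its stand.

```bash
python3 - <<'E'
from h import *
s=snap('top')
g=lambda p,z: ground(s,(215+p[0]/4-.4,90+p[1]/4-.4),z)[:2]
T=[g(p,86) for p in [(57,100),(383,67),(410,355),(88,388)]]
F=[g(p,45) for p in [(88,553),(440,520)]]
for a,b in [(T[0],T[1]),(T[3],T[2]),(F[0],F[1])]:
    d=a-b; print('yaw',np.degrees(np.arctan2(-d[0],d[1])),np.linalg.norm(d))
for a,b in [(T[0],T[3]),(T[1],T[2])]:
    d=a-b; print('yawx',np.degrees(np.arctan2(d[1],d[0])),np.linalg.norm(d))
print('tray',np.mean(T,0),'hole',g((360,451),45),'front mid',np.mean(F,0))
y=np.radians(5);R=np.array([[np.cos(y),-np.sin(y)],[np.sin(y),np.cos(y)]])
fm=np.mean(F,0); print('hole from front',fm+R@[40,-55],'plate from front',fm+R@[161,0],'hole from tray',np.mean(T,0)+R@[-121,-55])
tc=np.mean(T,0)
for n,o in [('strip',(30,-35)),('can',(-22,-38)),('batt',(0,42))]: print(n,tc+R@o)
E
```

```text
yaw 5.0682056430315505 168.6529397551727
yaw 5.173535988451879 164.55077328098997
yaw 4.696084590971175 186.38756833269906
yawx 5.928798306565224 150.23161781037882
yawx 4.362698903895536 149.92353354297637
tray [639.46707811  43.82912015] hole [527.04163606 -20.14512107] front mid [482.41279447  31.12980493]
hole from front [527.05414825 -20.17467375] plate from front [642.80014086  45.16187952] hole from tray [523.72108549 -21.50743312]
strip [672.40337005  11.57697799]
can [620.86271297   4.05629528]
batt [635.80653691  85.66929747]
```

send_rows(
  steps=[
    [[8.64, 9.47, -3.0], [0, 0, 1.543]],
    [[8.64, 9.47, -3.0], [0, 0, 1.543]],
    [[8.64, 9.47, -3.0], [0, 0, 1.543]],
    [[8.64, 9.47, -3.0], [0, 0, 1.543]],
    [[8.64, 9.47, -3.0], [0, 0, 1.543]],
    [[8.64, 9.47, -3.0], [0, 0, 1.543]],
    [[8.64, 9.47, -3.0], [0, 0, 1.543]],
    [[8.64, 9.47, -3.0], [0, 0, 1.543]],
    [[8.64, 9.47, -3.0], [0, 0, 1.543]],
    [[8.64, 9.47, -3.0], [0, 0, 1.543]],
  ],
  fingers=0,
  squeeze=25,
)

```text
time: 3.35
tool_pos: [414.0, -295.5, 141.4]
tcp_rot: [180.0, 0.0, 103.3]
ft_force: [0.2, -0.7, 0.4]
finger_gap: 85.3
grip_force: 0.0
```

send_rows(
  steps=[
    [[0, 0, -2.0], [0, 0, 0]],
    [[0, 0, -4.0], [0, 0, 0]],
    [[0, 0, -4.5], [0, 0, 0]],
    [[0, 0, -4.5], [0, 0, 0]],
  ],
)

```text
time: 3.85
tool_pos: [413.6, -295.5, 6.3]
tcp_rot: [-179.9, -0.1, 103.3]
ft_force: [-0.1, 0.1, 0.6]
finger_gap: 85.3
grip_force: 0.0
```

send_rows(
  steps=[
    [[0, 0, 0], [0, 0, 0]],
    [[0, 0, 0], [0, 0, 0]],
    [[0, 0, 0], [0, 0, 0]],
    [[0, 0, 0], [0, 0, 0]],
    [[0, 0, 0], [0, 0, 0]],
    [[0, 0, 0], [0, 0, 0]],
    [[0, 0, 0], [0, 0, 0]],
    [[0, 0, 0], [0, 0, 0]],
  ],
  fingers=1,
)

```text
time: 4.85
tool_pos: [414.5, -296.1, 7.2]
tcp_rot: [180.0, 0.1, 103.4]
ft_force: [-0.8, 1.0, 6.4]
finger_gap: 16.7
grip_force: 26.4
```

send_rows(
  steps=[
    [[0, 0, 2], [0, 0, 0]],
    [[0, 0, 4.2], [0, 0, 0]],
    [[7.4, 12.7, 4.2], [0, 0, -0.145]],
    [[7.4, 12.7, 4.2], [0, 0, -0.145]],
    [[7.4, 12.7, 4.2], [0, 0, -0.145]],
    [[7.4, 12.7, 4.2], [0, 0, -0.145]],
    [[7.4, 12.7, 4.2], [0, 0, -0.145]],
    [[7.4, 12.7, 4.2], [0, 0, -0.145]],
    [[7.4, 12.7, 4.2], [0, 0, -0.145]],
    [[7.4, 12.7, 4.2], [0, 0, -0.145]],
  ],
)

```text
time: 6.1
tool_pos: [636.7, 89.6, 131.4]
tcp_rot: [-180.0, -0.1, 95.3]
ft_force: [-0.3, -0.5, -1.5]
finger_gap: 17.1
grip_force: 25.5
```

send_rows(
  steps=[
    [[0, 0, 0], [0, 0, 0]],
    [[0, 0, -1.2], [0, 0, 0]],
    [[0, 0, -2.0], [0, 0, 0]],
    [[0, 0, -2.2], [0, 0, 0]],
    [[0, 0, -2.2], [0, 0, 0]],
    [[0, 0, -2.2], [0, 0, 0]],
  ],
)

```text
time: 6.85
tool_pos: [636.9, 84.9, 67.9]
tcp_rot: [179.9, 0.0, 95.0]
ft_force: [0.6, -0.4, -0.7]
finger_gap: 17.0
grip_force: 25.6
```

send_rows(
  steps=[
    [[0, 0, -0.1], [0, 0, 0]],
    [[0, 0, -0.1], [0, 0, 0]],
  ],
)

```text
time: 7.1
tool_pos: [636.8, 85.4, 64.2]
tcp_rot: [179.9, 0.0, 95.0]
ft_force: [1.5, -0.2, 1.9]
finger_gap: 16.8
grip_force: 25.9
```

send_rows(
  steps=[
    [[0, 0, 0], [0, 0, 0]],
    [[0, 0, 0], [0, 0, 0]],
    [[0, 0, 0], [0, 0, 0]],
    [[0, 0, 0], [0, 0, 0]],
  ],
  fingers=0.62,
)

```text
time: 7.6
tool_pos: [635.8, 85.4, 63.1]
tcp_rot: [-180.0, -0.0, 95.0]
ft_force: [-0.5, 0.2, -0.5]
finger_gap: 32.3
grip_force: 0.0
```

send_rows(
  steps=[
    [[0, 0, 2], [0, 0, 0]],
    [[0.14, -11.73, 2.2], [0, 0, -0.1]],
    [[0.14, -11.73, 2.2], [0, 0, -0.1]],
    [[0.14, -11.73, 2.2], [0, 0, -0.1]],
    [[0.14, -11.73, 2.2], [0, 0, -0.1]],
    [[0.14, -11.73, 2.2], [0, 0, -0.1]],
    [[0.14, -11.73, 2.2], [0, 0, -0.1]],
    [[0.14, -11.73, 2.2], [0, 0, -0.1]],
    [[0.14, -11.73, 2.2], [0, 0, -0.1]],
    [[0.14, -11.73, 0], [0, 0, -0.1]],
  ],
)

```text
time: 8.85
tool_pos: [645.6, -267.4, 73.8]
tcp_rot: [179.3, 0.3, 89.4]
ft_force: [0.8, -0.7, 0.2]
finger_gap: 32.6
grip_force: 0.0
```

send_rows(
  steps=[
    [[0, 0, -1.0], [0, 0, 0]],
    [[0, 0, -1.93], [0, 0, 0]],
    [[0, 0, -1.93], [0, 0, 0]],
  ],
  fingers=0.4,
)

```text
time: 9.22
tool_pos: [638.0, -263.4, 5.6]
tcp_rot: [-179.7, -0.2, 89.4]
ft_force: [-0.7, 0.0, 0.5]
finger_gap: 51.4
grip_force: 0.0
```

send_rows(
  steps=[
    [[0, 0, 0], [0, 0, 0]],
    [[0, 0, 0], [0, 0, 0]],
    [[0, 0, 0], [0, 0, 0]],
    [[0, 0, 0], [0, 0, 0]],
    [[0, 0, 0], [0, 0, 0]],
    [[0, 0, 0], [0, 0, 0]],
  ],
  fingers=1,
)

```text
time: 9.98
tool_pos: [641.7, -266.8, 11.4]
tcp_rot: [179.8, 0.1, 89.3]
ft_force: [-0.4, 2.5, 6.7]
finger_gap: 15.6
grip_force: 24.8
```

send_rows(
  steps=[
    [[0, 0, 2], [0, 0, 0]],
    [[0, 0, 4.2], [0, 0, 0]],
    [[1.07, 9.26, 4.2], [0, 0, 0.096]],
    [[1.07, 9.26, 4.2], [0, 0, 0.096]],
    [[1.07, 9.26, 4.2], [0, 0, 0.096]],
    [[1.07, 9.26, 4.2], [0, 0, 0.096]],
    [[1.07, 9.26, 4.2], [0, 0, 0.096]],
    [[1.07, 9.26, 4.2], [0, 0, 0.096]],
    [[1.07, 9.26, 4.2], [0, 0, 0.096]],
    [[1.07, 9.26, 4.2], [0, 0, 0.096]],
  ],
)

```text
time: 11.22
tool_pos: [672.2, 9.8, 135.0]
tcp_rot: [180.0, 0.0, 94.7]
ft_force: [-0.0, -0.6, -0.9]
finger_gap: 15.8
grip_force: 24.4
```

send_rows(
  steps=[
    [[0, 0, 0], [0, 0, 0]],
    [[0, 0, -1.2], [0, 0, 0]],
    [[0, 0, -2.0], [0, 0, 0]],
    [[0, 0, -2.2], [0, 0, 0]],
    [[0, 0, -2.2], [0, 0, 0]],
  ],
)

```text
time: 11.85
tool_pos: [672.2, 10.6, 69.2]
tcp_rot: [-180.0, 0.0, 94.8]
ft_force: [-0.2, -0.7, -0.9]
finger_gap: 15.3
grip_force: 24.4
```

send_rows(
  steps=[
    [[0, 0, -0.1], [0, 0, 0]],
    [[0, 0, -0.1], [0, 0, 0]],
  ],
)

```text
time: 12.1
tool_pos: [672.9, 10.8, 68.3]
tcp_rot: [179.9, 0.0, 94.8]
ft_force: [-6.0, -0.4, 11.0]
finger_gap: 15.5
grip_force: 26.2
```

send_rows(
  steps=[
    [[0, 0, 0], [0, 0, 0]],
    [[0, 0, 0], [0, 0, 0]],
    [[0, 0, 0], [0, 0, 0]],
    [[0, 0, 2.0], [0, 0, 0]],
    [[0, 0, 2.2], [0, 0, 0]],
    [[0, 0, 2.2], [0, 0, 0]],
  ],
  fingers=0.68,
)

```text
time: 12.85
tool_pos: [673.0, 11.3, 133.0]
tcp_rot: [179.9, 0.0, 94.8]
ft_force: [0.4, 0.8, -0.6]
finger_gap: 27.2
grip_force: 0.0
```

```bash
python3 - <<'E'
from h import *
s=snap('scene'); im=cv2.cvtColor(s['img'],cv2.COLOR_RGB2BGR)
cv2.imwrite('pics/s2.png',cv2.resize(im[130:290,140:400],None,fx=3,fy=3,interpolation=cv2.INTER_CUBIC)); st=sense();print(st['tool_pos'],st['finger_gap'])
E
```

```text
[671.96012153  11.32286485 131.2692815 ] 27.22892886034442
```

View pics/s2.png

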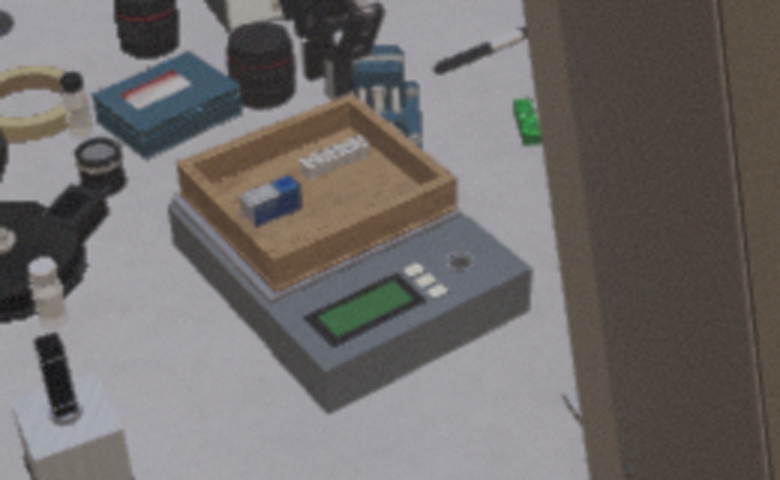

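The battery (270,200) and the strip (335,155) both lie flat in the tray, with the tray in place. Next is the can.

send_rows(
  steps=[
    [[-4.4, -9.91, 0], [0, 0, -0.084]],
    [[-4.4, -9.91, 0], [0, 0, -0.084]],
    [[-4.4, -9.91, 0], [0, 0, -0.084]],
    [[-4.4, -9.91, 0], [0, 0, -0.084]],
    [[-4.4, -9.91, 0], [0, 0, -0.084]],
    [[-4.4, -9.91, 0], [0, 0, -0.084]],
    [[-4.4, -9.91, 0], [0, 0, -0.084]],
    [[-4.4, -9.91, 0], [0, 0, -0.084]],
  ],
  fingers=0.1,
)

```text
time: 13.9
tool_pos: [540.6, -284.3, 131.0]
tcp_rot: [-180.0, -0.1, 90.1]
ft_force: [0.2, 0.0, -0.3]
finger_gap: 76.6
grip_force: 0.0
```

send_rows(
  steps=[
    [[0, 0, -1.5], [0, 0, 0]],
    [[0, 0, -3.0], [0, 0, 0]],
    [[0, 0, -3.7], [0, 0, 0]],
    [[0, 0, -3.7], [0, 0, 0]],
  ],
)

```text
time: 14.4
tool_pos: [539.5, -284.2, 19.2]
tcp_rot: [-179.8, -0.1, 90.1]
ft_force: [0.2, -0.5, 1.5]
finger_gap: 76.9
grip_force: 0.0
```

send_rows(
  steps=[
    [[0, 0, 0], [0, 0, 0]],
    [[0, 0, 0], [0, 0, 0]],
    [[0, 0, 0], [0, 0, 0]],
    [[0, 0, 0], [0, 0, 0]],
    [[0, 0, 0], [0, 0, 0]],
    [[0, 0, 0], [0, 0, 0]],
  ],
  fingers=1,
  squeeze=20,
)

```text
time: 15.15
tool_pos: [541.5, -286.9, 22.9]
tcp_rot: [179.8, 0.1, 90.0]
ft_force: [-0.4, -0.1, 6.8]
finger_gap: 33.4
grip_force: 19.4
```

send_rows(
  steps=[
    [[0, 0, 2], [0, 0, 0]],
    [[0, 0, 4], [0, 0, 0]],
    [[2.69, 9.66, 4.5], [0, 0, 0.087]],
    [[2.69, 9.66, 4.5], [0, 0, 0.087]],
    [[2.69, 9.66, 4.5], [0, 0, 0.087]],
    [[2.69, 9.66, 4.5], [0, 0, 0.087]],
    [[2.69, 9.66, 4.5], [0, 0, 0.087]],
    [[2.69, 9.66, 4.5], [0, 0, 0.087]],
    [[2.69, 9.66, 4.5], [0, 0, 0.087]],
    [[2.69, 9.66, 4.5], [0, 0, 0.087]],
  ],
)

```text
time: 16.4
tool_pos: [620.6, 2.3, 155.8]
tcp_rot: [-180.0, 0.0, 94.9]
ft_force: [-0.3, -0.9, 0.2]
finger_gap: 33.6
grip_force: 20.2
```

send_rows(
  steps=[
    [[0, 0, 0], [0, 0, 0]],
    [[0, 0, -1.5], [0, 0, 0]],
    [[0, 0, -2.3], [0, 0, 0]],
    [[0, 0, -2.45], [0, 0, 0]],
    [[0, 0, -2.5], [0, 0, 0]],
    [[0, 0, -2.5], [0, 0, 0]],
  ],
)

```text
time: 17.15
tool_pos: [621.9, 3.5, 82.4]
tcp_rot: [179.9, 0.0, 95.0]
ft_force: [-0.5, 0.9, 0.5]
finger_gap: 33.4
grip_force: 20.2
```

send_rows(
  steps=[
    [[0, 0, -0.1], [0, 0, 0]],
    [[0, 0, -0.1], [0, 0, 0]],
  ],
)

```text
time: 17.4
tool_pos: [621.9, 3.7, 79.5]
tcp_rot: [179.9, 0.0, 95.0]
ft_force: [-1.4, -0.4, 5.9]
finger_gap: 33.7
grip_force: 19.5
```

send_rows(
  steps=[
    [[0, 0, 0], [0, 0, 0]],
    [[0, 0, 0], [0, 0, 0]],
    [[0, 0, 0], [0, 0, 0]],
    [[0, 0, 1.0], [0, 0, 0]],
    [[0, 0, 2.5], [0, 0, 0]],
    [[0, 0, 3.5], [0, 0, 0]],
    [[0, 0, 3.5], [0, 0, 0]],
  ],
  fingers=0.48,
)

```text
time: 18.27
tool_pos: [623.0, 3.7, 186.7]
tcp_rot: [179.6, 0.1, 95.0]
ft_force: [0.4, -0.5, -0.0]
finger_gap: 44.4
grip_force: 0.0
```

```bash
python3 - <<'E'
from h import *
s=snap('scene'); im=cv2.cvtColor(s['img'],cv2.COLOR_RGB2BGR)
a=cv2.resize(im[140:270,190:340],(525,455),interpolation=cv2.INTER_CUBIC)
b=cv2.resize(im[232:302,140:190],(250,350),interpolation=cv2.INTER_CUBIC)
o=np.zeros((455,775,3),np.uint8);o[:,:525]=a;o[:350,525:]=b
cv2.imwrite('pics/s3.png',o); st=sense();print(st['tool_pos'],st['finger_gap'])
# candidate stand/handle in scene
for n,P in [('handletop',(512,297,128)),('collar',(512,297,63)),('standtop',(512,297,60))]: 
  q=proj(s,P); print(n,q,((q-[140,232])*5+[525,0]))
E
```

```text
[621.81080227   3.72918505 184.22544614] 44.52978442682556
handletop [155.54600958 243.11893348] [602.73004792  55.59466742]
collar [161.20714162 266.62535644] [631.03570812 173.12678218]
standtop [161.45616129 267.65934779] [632.28080644 178.29673895]
```

View pics/s3.png

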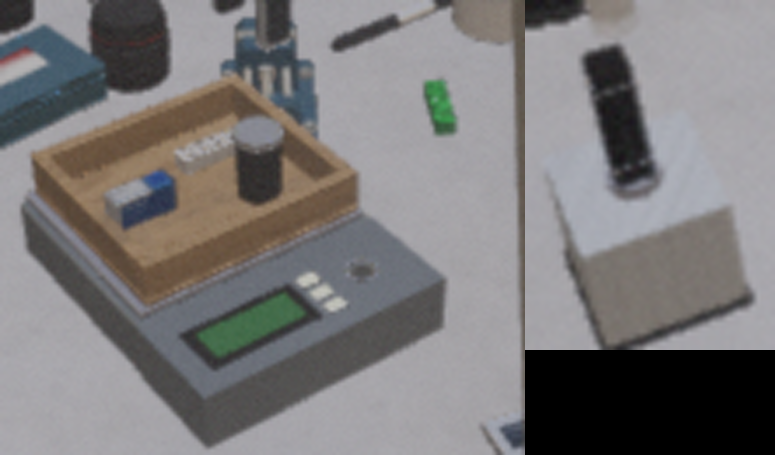

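The can (258,165), battery (140,198) and strip (205,150) stand clear in the tray. The handle shows mostly one face to the camera, with its front top edge from crop (593,94) to (632,84). Next I'll work out its yaw and position.

```bash
python3 - <<'E'
from h import *
s=snap('scene'); im=s['img']
c=lambda x,y,z: ground(s,(140+(x-525)/5-.4,232+y/5-.4),z)[:2]
a,b,d,e=c(593,94,128),c(632,84,128),c(583,57,128),c(618,45,128)
for u,v in [(a,b),(d,e),(a,d),(b,e)]:
    w=v-u;print(np.linalg.norm(w),np.degrees(np.arctan2(w[1],w[0])))
print('top',np.mean([a,b,d,e],0),'collar',c(635,180,63))
for q in [(583,250),(735,205),(685,112),(545,168)]: print(c(*q,60))
t=snap('top'); g=cv2.cvtColor(t['img'],cv2.COLOR_RGB2GRAY)[198:226,134:172]
for l,z in [('pin_tool',60)]:
  for cm,S in [('top',t),('scene',s)]:
    for r in finder.pinpoint(l,cm)[:2]: print(cm,r['confidence'],ground(S,np.array(r['at'])*[560,420],z))
print(proj(t,(512,297,128)),proj(t,(512,297,66)))
m=(g<75).astype(np.uint8); print('\n'.join(''.join('#' if v else '.' for v in r) for r in m))
E
```

```text
14.619901424897764 -99.33673242762193
13.76201468420728 -91.83672281925553
21.707142321437587 -8.689235408359506
23.533754063606587 -6.362897116236411
top [505.16086764 298.64051405] collar [509.03466831 297.22563588]
[486.67868349 326.68783701]
[478.60638242 267.14080987]
[538.33489064 265.83697161]
[537.03311221 325.72227465]
top 0.67 [512.1059471  302.50834177  60.        ]
scene 0.8 [508.54714176 294.61015616  60.        ]
[142.5177956  208.34223222] [152.07495469 210.53619479]
......................................
......................................
......................................
......................................
......................................
......................................
......................................
.....##########.......................
....###############...................
....#################.................
....#################.................
....#################.................
....#################.................
....#################.................
......#.#############.................
............#########.................
......................................
......................................
......................................
......................................
......................................
......................................
......................................
......................................
......................................
......................................
......................................
............##........................
```

send_rows(
  steps=[
    [[-3.66, 9.77, 0], [0, 0, -0.192]],
    [[-3.66, 9.77, 0], [0, 0, -0.192]],
    [[-3.66, 9.77, 0], [0, 0, -0.192]],
    [[-3.66, 9.77, 0], [0, 0, -0.192]],
    [[-3.66, 9.77, 0], [0, 0, -0.192]],
    [[-3.66, 9.77, 0], [0, 0, -0.192]],
    [[-3.66, 9.77, 0], [0, 0, -0.192]],
    [[-3.66, 9.77, 0], [0, 0, -0.192]],
  ],
  fingers=0.2,
)

```text
time: 19.52
tool_pos: [511.6, 295.5, 182.3]
tcp_rot: [-180.0, 0.0, 83.9]
ft_force: [0.1, 0.2, 0.7]
finger_gap: 68.0
grip_force: 0.0
```

send_rows(
  steps=[
    [[0, 0, -1.2], [0, 0, 0]],
    [[0, 0, -2.4], [0, 0, 0]],
    [[0, 0, -3.2], [0, 0, 0]],
    [[0, 0, -3.2], [0, 0, 0]],
    [[0, 0, -3.2], [0, 0, 0]],
  ],
)

```text
time: 20.15
tool_pos: [512.2, 296.4, 88.1]
tcp_rot: [179.9, -0.0, 83.9]
ft_force: [-0.5, 0.0, 0.3]
finger_gap: 68.2
grip_force: 0.0
```

send_rows(
  steps=[
    [[0, 0, 0], [0, 0, 0]],
    [[0, 0, 0], [0, 0, 0]],
    [[0, 0, 0], [0, 0, 0]],
    [[0, 0, 0], [0, 0, 0]],
    [[0, 0, 0], [0, 0, 0]],
    [[0, 0, 0], [0, 0, 0]],
    [[0, 0, 0], [0, 0, 0]],
    [[0, 0, 0], [0, 0, 0]],
  ],
  fingers=1,
  squeeze=45,
)

```text
time: 21.15
tool_pos: [511.6, 297.2, 87.6]
tcp_rot: [179.9, -0.0, 84.0]
ft_force: [-1.0, -1.4, 5.8]
finger_gap: 15.3
grip_force: 44.4
```

```bash
python3 -c "
from h import *
s=sense();print(s['tool_pos'],s['tcp_rot'],s['ft_force'],s['finger_gap'])
snap('top');s=sense();print(s['tool_pos'])"
```

```text
[511.55538815 297.1534916   87.61530035] [ 1.79946085e+02 -3.34584449e-02  8.39887330e+01] [-1.04846324 -1.39719205  5.77301003] 15.299713849297092
[511.58324508 297.14232354  87.62652825]
```

send_rows(
  steps=[
    [[0, 0, 0.7], [0, 0, 0]],
    [[0, 0, 1.6], [0, 0, 0]],
    [[0, 0, 2.5], [0, 0, 0]],
    [[0, 0, 3.2], [0, 0, 0]],
    [[0, 0, 3.2], [0, 0, 0]],
  ],
)

```text
time: 21.82
tool_pos: [512.1, 297.4, 184.6]
tcp_rot: [179.8, -0.1, 84.0]
ft_force: [0.2, -0.6, -1.1]
finger_gap: 15.4
grip_force: 44.0
```

send_rows(
  steps=[
    [[0.5, -9.58, 0], [0, 0, 0]],
    [[0.5, -9.58, 0], [0, 0, 0]],
    [[0.5, -9.58, 0], [0, 0, 0]],
    [[0.5, -9.58, 0], [0, 0, 0]],
    [[0.5, -9.58, 0], [0, 0, 0]],
    [[0.5, -9.58, 0], [0, 0, 0]],
    [[0.5, -9.58, 0], [0, 0, 0]],
    [[0.5, -9.58, 0], [0, 0, 0]],
    [[0.5, -9.58, -1.0], [0, 0, 0]],
    [[0.5, -9.58, -1.0], [0, 0, 0]],
  ],
)

```text
time: 23.08
tool_pos: [524.1, 10.7, 150.3]
tcp_rot: [-179.7, -0.0, 84.1]
ft_force: [-0.7, 0.5, -0.1]
finger_gap: 15.1
grip_force: 44.1
```

```bash
python3 - <<'E'
from h import *
st=sense();print(st['tool_pos'],st['tcp_rot'],st['finger_gap'],st['grip_force'])
s=snap('scene'); im=cv2.cvtColor(s['img'],cv2.COLOR_RGB2BGR)
x,y,z=st['tool_pos']
for n,P in [('tip',(x,y,z-77.6)),('org',(x,y,z-27.6)),('hole',(527,-20.5,45))]: print(n,proj(s,P))
for l in ['pin_tip','hole_mouth','pin_tool']:
  for r in finder.pinpoint(l,'scene')[:2]: print(l,r['confidence'],np.array(r['at'])*[560,420])
cv2.imwrite('pics/s4.png',cv2.resize(im[130:240,230:350],(655,600),interpolation=cv2.INTER_CUBIC))
E
```

```text
[524.11251003  10.73469996 150.2890509 ] [-1.79703849e+02 -7.40689255e-04  8.40811486e+01] 15.098498848156293 44.084250926971436
tip [280.72337586 212.60349295]
org [280.69976451 195.05007374]
hole [291.6383176  216.63843722]
pin_tip 0.6 [260.68  193.914]
pin_tip 0.51 [279.496 214.494]
hole_mouth 0.82 [294.616 218.316]
hole_mouth 0.74 [234.304 201.516]
pin_tool 0.51 [281.512 195.09 ]
```

View pics/s4.png

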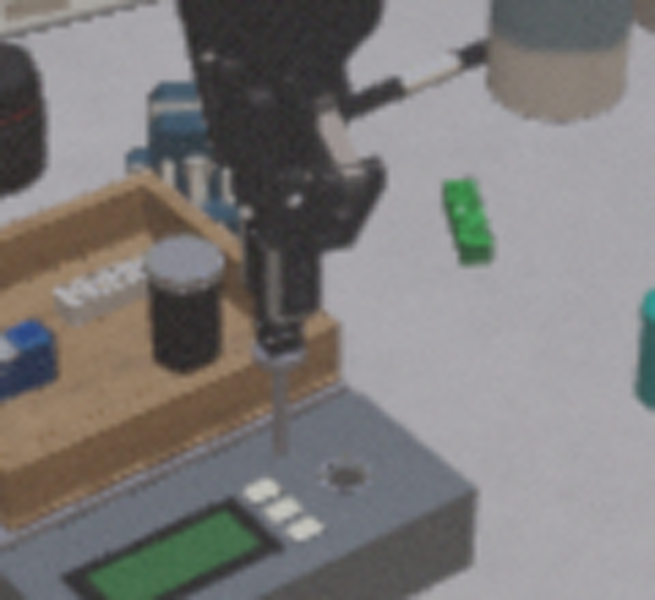

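The pin tip shows at crop (283,455) and the hole at (347,476), with the tool held straight. I'll go above the hole and measure the remaining offset.

send_rows(
  steps=[
    [[0.03, -1.02, -0.5], [0, 0, 0]],
    [[0.03, -1.02, -0.5], [0, 0, 0]],
    [[0.03, -1.02, -0.5], [0, 0, 0]],
    [[0.03, -1.02, -0.5], [0, 0, 0]],
    [[0.03, -1.02, -0.5], [0, 0, 0]],
    [[0.03, -1.02, -0.5], [0, 0, 0]],
  ],
)

```text
time: 24.02
tool_pos: [527.2, -20.8, 138.1]
tcp_rot: [180.0, -0.0, 84.0]
ft_force: [-0.4, -0.7, -0.6]
finger_gap: 15.4
grip_force: 44.1
```

```bash
python3 - <<'E'
from h import *
st=sense();print(st['tool_pos'],st['tcp_rot'],st['finger_gap'],st['grip_force'])
s=snap('scene'); im=cv2.cvtColor(s['img'],cv2.COLOR_RGB2BGR)
t=snap('top'); it=cv2.cvtColor(t['img'],cv2.COLOR_RGB2BGR)
x,y,z=st['tool_pos']
for n,P in [('tip',(x,y,z-77.6)),('org',(x,y,z-27.6)),('hole',(527,-20.5,45))]: print(n,proj(s,P))
print('hole from px',ground(s,(293.2,216.9),45),'bias corrected',ground(s,(292.4,216.3),45))
for l in ['pin_tip','hole_mouth','pin_tool']:
  for r in finder.pinpoint(l,'scene')[:2]: print(l,r['confidence'],np.array(r['at'])*[560,420])
o=np.zeros((480,800,3),np.uint8)
o[:,:480]=cv2.resize(im[185:235,265:315],(480,480),interpolation=cv2.INTER_CUBIC)
o[:320,480:]=cv2.resize(it[180:220,285:325],(320,320),interpolation=cv2.INTER_CUBIC)
cv2.imwrite('pics/s5.png',o)
E
```

```text
[527.17162608 -20.82063902 138.12662687] [ 1.79979733e+02 -1.11208587e-03  8.40102419e+01] 15.3925212577077 44.083412289619446
tip [291.81225856 211.4162087 ]
org [292.1332805  194.20651644]
hole [291.6383176  216.63843722]
hole from px [524.34173504 -23.11818646  45.        ] bias corrected [527.12262764 -22.66264336  45.        ]
pin_tip 0.71 [290.584 214.2  ]
hole_mouth 0.57 [292.208 217.182]
pin_tool 0.72 [290.696 197.106]
```

View pics/s5.png

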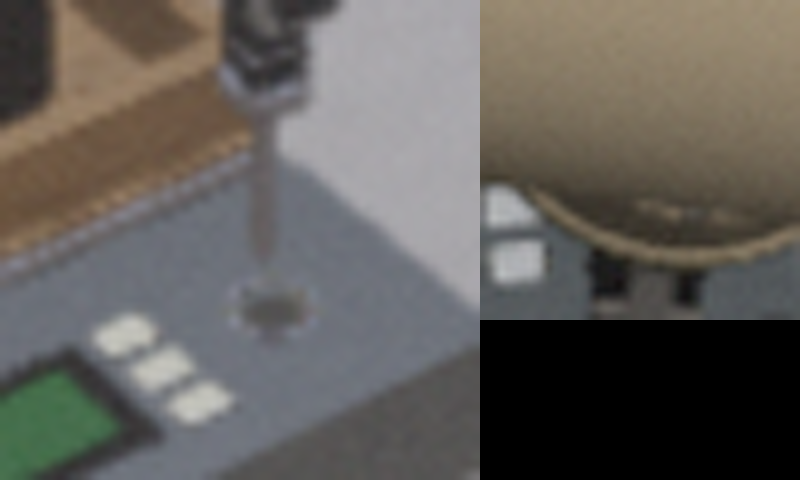

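The crop shows the pin's end at (264,257) and the ring's centre at (273,311), so the hole lies slightly toward -y and -x. I'll correct and lower while watching the force.

send_rows(
  steps=[
    [[-0.06, -0.04, 0], [0, 0, 0]],
    [[-0.06, -0.04, -0.2], [0, 0, 0]],
    [[-0.06, -0.04, -0.4], [0, 0, 0]],
    [[-0.06, -0.04, -0.55], [0, 0, 0]],
    [[-0.06, -0.04, -0.6], [0, 0, 0]],
    [[-0.06, -0.04, -0.6], [0, 0, 0]],
  ],
)

```text
time: 25.02
tool_pos: [525.2, -22.3, 119.7]
tcp_rot: [-180.0, 0.0, 84.0]
ft_force: [-0.0, -0.6, -0.7]
finger_gap: 15.5
grip_force: 44.1
```

send_rows(
  steps=[
    [[0, 0, -0.1], [0, 0, 0]],
    [[0, 0, -0.2], [0, 0, 0]],
    [[0, 0, -0.3], [0, 0, 0]],
    [[0, 0, -0.3], [0, 0, 0]],
  ],
)

```text
time: 25.52
tool_pos: [524.9, -22.3, 110.5]
tcp_rot: [-180.0, -0.0, 84.0]
ft_force: [-0.3, -0.3, -0.9]
finger_gap: 15.4
grip_force: 44.1
```

send_rows(
  steps=[
    [[0, 0, -0.15], [0, 0, 0]],
    [[0, 0, -0.3], [0, 0, 0]],
    [[0, 0, -0.4], [0, 0, 0]],
    [[0, 0, -0.4], [0, 0, 0]],
    [[0, 0, -0.4], [0, 0, 0]],
  ],
)

```text
time: 26.15
tool_pos: [525.2, -22.3, 99.0]
tcp_rot: [-180.0, -0.0, 84.0]
ft_force: [-0.7, 0.8, 1.7]
finger_gap: 15.3
grip_force: 44.3
```

send_rows(
  steps=[
    [[0, 0, -0.08], [0, 0, 0]],
    [[0, 0, -0.14], [0, 0, 0]],
    [[0, 0, -0.17], [0, 0, 0]],
    [[0, 0, -0.17], [0, 0, 0]],
    [[0, 0, -0.17], [0, 0, 0]],
  ],
)

```text
time: 26.78
tool_pos: [525.5, -22.3, 94.4]
tcp_rot: [180.0, 0.0, 84.0]
ft_force: [-1.2, 0.8, 5.7]
finger_gap: 15.6
grip_force: 45.2
```

send_rows(
  steps=[
    [[0, 0, -0.03], [0, 0, 0]],
    [[0, 0, -0.03], [0, 0, 0]],
    [[0, 0, -0.03], [0, 0, 0]],
    [[0, 0, -0.03], [0, 0, 0]],
  ],
)

```text
time: 27.28
tool_pos: [525.7, -22.4, 94.1]
tcp_rot: [179.9, 0.0, 84.0]
ft_force: [-4.0, -0.1, 10.7]
finger_gap: 15.2
grip_force: 45.8
```

```bash
python3 - <<'E'
from h import *
s=snap('scene'); im=cv2.cvtColor(s['img'],cv2.COLOR_RGB2BGR)
cv2.imwrite('pics/s6.png',cv2.resize(im[130:300,150:350],None,fx=3.5,fy=3.5,interpolation=cv2.INTER_CUBIC))
st=sense();print(st['tool_pos'],st['ft_force'],st['grip_force'])
E
```

```text
[525.73288729 -22.38294549  94.1216008 ] [-3.2512242   0.80009129 11.39406049] 45.838900208473206
```

View pics/s6.png

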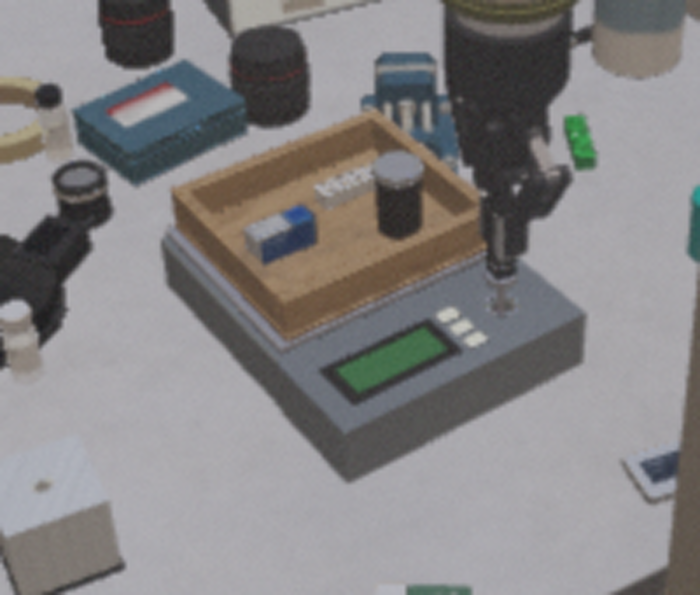

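The pin is down the hole at crop (502,300) with the button at its stop (about 11 N). All three parts are in the tray, and the vial, USB stick and card case look untouched. I'm handing the job in.

```bash
python3 -c "
from bench import order
print(order.hand_in())"
```

```text
the job is handed in; nothing more can be done
None
```

I handed the job in at about 27 s: the battery, terminal strip and film can are in the tray, and the gripped pin tool is holding the button at its stop with about 11 N; the hand-in gave no verdict.

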